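# Undo the child-safe catch of the dishwasher-tablet caddy

### The job

Two white lidded caddies with the same child-safe catch stand on the worktop. On the larger one, slide the safety tab fully off the lever first, then lift the latch lever until it stands upright, and let go so that it stays up and the caddy is ready to open. Leave the catch of the smaller caddy locked.

Things in the scene. Friction and masses are not known exactly. Their poses are not given: they have to be found in the camera images.
- large_caddy: The larger caddy, fixed: white plastic lidded tub, 140 (x) by 210 (y) by 78 mm high; origin at the centre of its underside, z up. On the lid a steel catch: a lever along caddy x, hinge at (35, 0, 86) mm between ears 14 mm high, free end toward -x with an upright grip; and a safety tab reaching over the lever's middle from +y, with its own upright grip. The lid itself stays shut.
- large_tab_grip (a point): Middle of the upright grip of the large caddy's safety tab: steel block 16 (x) by 12 (y) mm, free from 16 to 46 mm over the lid, this point 34 mm over it; tab closed, it is at caddy (3, 30, 112) mm. Below it the tab is flat, 26 mm wide in x, up to 16 mm over the lid, from 36 mm on the -y side (over the lever) to 18 mm on the +y side. Moves with the tab; axes as the caddy's.
- large_tab (a joint): Travel of the large caddy's safety tab along caddy +y, in m: 0 = closed (lip over the lever), 0.030 = end stop, fully released; starts between 0 and 0.003. It slides with about 1.5 N of friction and stays where left. Below about 0.013 the lip still holds the lever down.
- large_lever_grip (a point): Middle of the upright grip on the free end of the large caddy's lever: steel block 12 (x) by 16 (y) mm, 10 to 40 mm over the lid, this point 28 mm over it with the lever down, then at caddy (-35, 0, 106) mm: 70 mm before and 20 mm above the hinge axis. Nothing stands within 25 mm on either y side. Point and axes turn with the lever; y is the hinge axis.
- large_lever (a joint): Angle of the large caddy's latch lever in rad: 0 = flat on the lid (locked), grows as the free end lifts and swings over toward caddy +x about the hinge along caddy y; 1.5 = end stop, upright. The lever is 14 mm wide, 6 mm thick. It has 0.06 N m of friction and stays where left; it rises only once the tab is off it.
- small_caddy: The smaller caddy, fixed, of the same make and with the same catch in the same size and at the same place on its lid: 125 (x) by 130 (y) by 58 mm high. Origin: centre of its underside. It is to stay locked. The two caddies stand side by side, either one on the left. A wall cabinet hangs behind the two: underside 0.48 m over the worktop, beyond about x = 0.6 m.
- small_tab (a joint): Travel of the small caddy's safety tab in m, 0 = closed (starts between 0 and 0.003).
- small_lever (a joint): Angle of the small caddy's latch lever in rad, 0 = down.
There are look-alikes about, which are no part of the job. Leave any orange look-alike of the small_caddy alone.

How it is judged:
On the way, in this order (a step that is already met when the one before it is completed fails the run):
1. the large caddy's safety tab is slid off while its lever still lies down (value of joint large_tab above 0.02 m and value of joint large_lever below 0.2 rad), for 0.1 s.
2. the large caddy's latch lever is lifted (value of joint large_lever above 1.05 rad and value of joint large_tab above 0.02 m), for 0.2 s.
At the end, for the whole second after the job is handed in: The large caddy's safety tab is slid at least 20 mm off, its lever stands lifted by at least 1.05 rad (60 degrees) and at rest, and the small caddy is still locked: its tab within 12 mm of closed and its lever below 0.2 rad (all of step 2 and velocity of joint large_lever between -0.1 and 0.1 rad/s and value of joint small_tab below 0.012 m and value of joint small_lever below 0.2 rad); the robot touches nothing.
It fails at once if the small caddy's catch is undone (value of joint small_tab above 0.012 m or value of joint small_lever above 0.2 rad).
It also fails if it takes over 45 s, if anything falls off the work surface, if the arm or the gripper's body presses on something with over 40 N, if the wrist force passes 120 N, or if a joint passes its speed limit or range.

### The arm

A 7-joint arm with a two-finger parallel gripper is mounted at the origin on a cart in front of the work surface, level with it; the furniture and walls round the work are solid. World frame = base frame: x ahead of the robot, y to its left, z up, the work surface at z = 0. Lengths are in m, angles in rad, forces in N, time in s.
With the tool pointing down it reaches from about 0.35 to 0.9 m from the base axis. Payload 7.2 kg.
Tool frame: the origin (TCP) lies at the very end of the fingers, on their centre line; the grasp point (between the pads) lies 19 mm behind it; z points along the fingers, y is the line along which they close (so a half turn about z gives the same grasp; the last joint's range is limited). The gripper opens to 88 mm and grips with 3 to 60 N. Pads are 20 mm wide; open, the fingers measure 115 mm over their backs; the gripper's body (75 mm by 178 mm) begins 61 mm behind the grasp point.
Start: joints at [-1.193, 0.411, -0.013, 1.596, 0.006, 1.134, -0.082], TCP at [0.269, 0.564, 0.197] pointing down, gripper open.
Joint ranges: [-2.95, 2.95], [-0.29, 1.99], [-1.47, 1.44], [0.14, 2.54], [-1.03, 4.17], [0.13, 1.85], [-2.86, 2.86]. Speed limits (rad/s): [2.39, 2.39, 3.01, 3.01, 3.14, 3.14, 3.14].

### API

Orientations are given as a unit quaternion [x, y, z, w].
In Python, from station import ctrl, eyes, order gives the robot as it stands.
- The arm moves only by the tool servo_tool, never from a script. Its argument "steps" is a list that holds one entry, the list of rows, each a list of 5 numbers: the shift along the tool's x, y, z in cm, then the turn about the tool's z in degrees, then the finger opening in cm, from 0 to 8.78. A call has 1 to 10 rows; each row shifts and turns the commanded pose from where the row before left it, along the tool's axes as they then stand; what a row does not reach is not made up. A row lasts 1/12 s, in which the tool goes at most 41.7 mm and 7.16 degrees, less where a joint would pass 70% of its speed; a pose out of reach is approached as far as the arm can. A call with a gripper value outside its range is refused whole. The fingers move at their own pace and stop on an object; the grip force is fixed at half the most. Time passes only in rows, so rows that do not move let the fingers close. It gives the time, the measured TCP pose, the force, the opening and the grip force at its end, in the units of the state.
- ctrl.get_obs(): the state, without advancing time (a new reading comes with each control period).
- eyes.capture(name): name is "scene" or "top" or "wrist"; returns the picture (480x640x3 uint8, red, green, blue); there is no depth.
- eyes.calibration(name): a dict with "fx", "fy", "cx", "cy" (pixels), "world_to_cam" (4x4, takes a point from world to camera coordinates). Camera axes: x right, y down, z forward; pixel columns grow to the right and rows downward; lengths in m; the calibration is good to about 2 mm. A picture is of the moment at which its call begins: read the wrist's pose just before it. calibration takes no time and is no camera call; for the wrist camera it gives the pose at the moment of the call.
- order.sign_off(): hands the job in; it is judged then, once.
The state is a dict: "clock": time; "joint_pos": joint angles; "qvel": joint speeds; "tau": joint torques, N m; "ee_pos": TCP position; "orientation": TCP orientation; "ft_force": force on the tool from outside, world axes, zero at the start; "torque": the same for the moment, N m; "gripper_width": finger opening in m; "gripper_force": force on a finger pad.
Only numpy, scipy, OpenCV 4.12 (cv2) and the standard library are available. Lean on these libraries where they do the work, as an engineer would, in place of code of your own. Each camera call takes 0.05 s, during which the arm holds its last target. There are 200 camera calls.

## Working session

There is one attempt and no reset: what is moved stays moved. The work goes in short steps, Python scripts to look and compute and a tool call to move; the robot and the scene stay as the last step left them, time stands still between calls to the robot, and variables do not carry over. Pictures are saved under pics/ and viewed, at most 12 in all, crops included, and the job is handed in when it is done.

Besides the shell and the picture viewer there is one more tool, called after ">>>" by a JSON object that holds its "op" and its "data". servo_tool: Moves the arm, as the interface text tells. Its arguments: {"type":"object","properties":{"steps":{"type":"array","items":{"type":"array","items":{"type":"array","items":{"type":"number"}}}}},"required":["steps"]}

```bash
mkdir -p pics
python3 - <<'E'
from station import ctrl, eyes, order
import cv2
o=ctrl.get_obs();print(o['clock'],o['ee_pos'],o['orientation'],o['gripper_width'])
for n in("scene","top"):
    im=eyes.capture(n);cv2.imwrite(f"pics/{n}0.png",im[:,:,::-1])
    c=eyes.calibration(n);print(n,c)
E
```

```text
0.0 [0.26926829 0.56340931 0.19652631] [ 2.21035862e-01  9.75265349e-01 -7.95529044e-04 -1.20689753e-04] 0.08790890494146834
scene {'fx': 548.6004359429509, 'fy': 548.6004359429509, 'cx': 312.9131772215669, 'cy': 241.95081171648937, 'world_to_cam': array([[-0.74497005, -0.66706046, -0.00706969,  0.54942231],
       [-0.4145588 ,  0.47122827, -0.77851456,  0.15691408],
       [ 0.52264772, -0.57703922, -0.62758673,  1.4724254 ],
       [ 0.        ,  0.        ,  0.        ,  1.        ]])}
top {'fx': 607.3267253903339, 'fy': 607.3267253903339, 'cx': 309.20121779043575, 'cy': 235.72746030429872, 'world_to_cam': array([[ 0.10857949, -0.99404295, -0.00943965,  0.22036292],
       [-0.79950571, -0.08167915, -0.5950791 ,  0.46354133],
       [ 0.59076316,  0.07216044, -0.8036117 ,  1.64961078],
       [ 0.        ,  0.        ,  0.        ,  1.        ]])}
```

View pics/scene0.png

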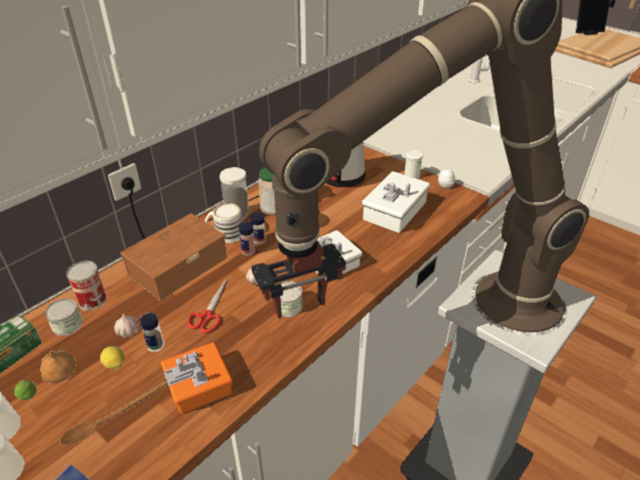

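View pics/top0.png

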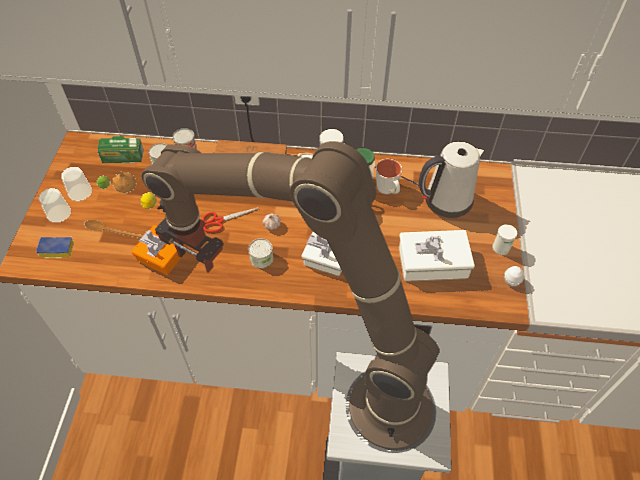

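The scene view shows a white caddy at about (395,200), another partly behind the gripper at about (340,250), and the orange look-alike at (197,375). In the top view they are at (436,255), (322,250) and (158,250). I'll enlarge both whites to compare their sizes.

```bash
cat > h.py <<'E'
import numpy as np, cv2
def ray(c,u,v,z):
    W=c['world_to_cam'];R=W[:3,:3];t=W[:3,3]
    d=R.T@np.array([(u-c['cx'])/c['fx'],(v-c['cy'])/c['fy'],1]);o=-R.T@t
    return o+d*(z-o[2])/d[2]
def proj(c,p):
    q=c['world_to_cam']@np.append(p,1);return np.array([c['fx']*q[0]/q[2]+c['cx'],c['fy']*q[1]/q[2]+c['cy']])
E
python3 - <<'E'
from h import *
from station import eyes
a=cv2.imread('pics/top0.png');b=cv2.imread('pics/scene0.png')
A=cv2.resize(a[215:290,290:490],None,fx=4,fy=4,interpolation=2)
B=cv2.resize(b[165:240,320:520],None,fx=4,fy=4,interpolation=2)
cv2.imwrite('pics/crop1.png',np.vstack([A,B]))
c=eyes.calibration('top')
for z in(.058,.078):
  print(z,[ray(c,u,v,z)[:2].round(3).tolist() for u,v in((400,233),(468,230),(473,267),(403,270))])
E
```

```text
0.058 [[0.548, -0.009], [0.582, -0.223], [0.441, -0.232], [0.409, -0.021]]
0.078 [[0.533, -0.007], [0.567, -0.218], [0.428, -0.227], [0.395, -0.019]]
```

View pics/crop1.png

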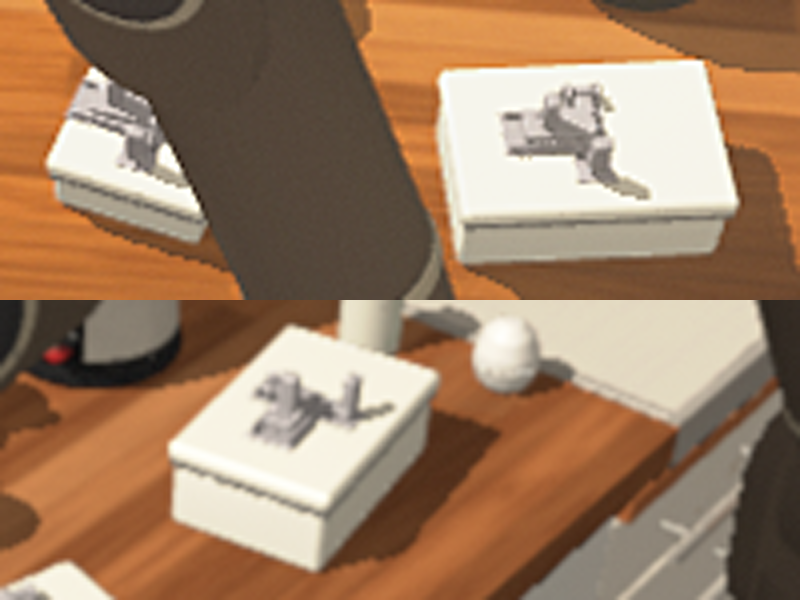

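The right-hand caddy's lid measures 0.21 x 0.14 m at z = 0.078, so it is the large one. Its lever grip points toward the robot and its tab is on the left (+y). I'll refine the pose with the lid masks in both views.

Run:
```python
from h import *
from station import eyes
from scipy.optimize import least_squares
obs=[]
for n,(x0,y0,x1,y1) in(('top',(392,222,482,288)),('scene',(355,165,435,238))):
    im=cv2.imread(f'pics/{n}0.png');c=eyes.calibration(n)
    hsv=cv2.cvtColor(im,cv2.COLOR_BGR2HSV)
    m=((hsv[...,2]>222)&(hsv[...,1]<50)).astype(np.uint8);z=np.zeros_like(m);z[y0:y1,x0:x1]=m[y0:y1,x0:x1]
    cs,_=cv2.findContours(z,cv2.RETR_EXTERNAL,2);k=cv2.convexHull(max(cs,key=cv2.contourArea))
    for e in np.linspace(.5,8,40):
        q=cv2.approxPolyDP(k,e,True)
        if len(q)<=4:break
    q=q[:,0];w=np.array([ray(c,*p,.078)[:2] for p in q]);print(n,q.tolist(),w.round(3).tolist())
    w=w.round(4)
    print(' len',[round(float(np.linalg.norm(w[i]-w[i-1])),3) for i in range(len(w))],'ctr',w.mean(0).round(4),'rect',cv2.minAreaRect(np.array([ray(c,*p[0],.078)[:2] for p in k],np.float32)))
```

```text
top [[465, 230], [472, 266], [404, 277], [401, 233]] [[0.566, -0.209], [0.431, -0.224], [0.371, -0.022], [0.533, -0.01]]
 len [0.202, 0.136, 0.211, 0.163] ctr [ 0.4751 -0.1163] rect ((0.4692702889442444, -0.11571558564901352), (0.16568852961063385, 0.21609121561050415), 8.964396476745605)
scene [[428, 183], [400, 216], [363, 203], [406, 165]] [[0.437, -0.226], [0.401, -0.016], [0.526, 0.003], [0.555, -0.273]]
 len [0.127, 0.213, 0.126, 0.277] ctr [ 0.4798 -0.128 ] rect ((0.4896336793899536, -0.1458020806312561), (0.13485857844352722, 0.28961431980133057), 9.114630699157715)
```

>>> {"op": "servo_tool", "data": {"steps": [[[0,0,-2,-6.8,8.5],[0,0,-2,-6.8,8.5],[0,0,-2,-6.8,8.5],[0,0,-2,-6.8,8.5],[0,0,-2,-6.8,8.5],[0,-3.8,0,0,8.5],[0,-3.8,0,0,8.5],[0,-3.8,0,0,8.5],[0,-3.8,0,0,8.5],[0,-3.8,0,0,8.5]]]}}

```text
clock: 0.93
ee_pos: [0.2973, 0.3739, 0.2969]
orientation: [-0.074, 0.997, -0.0, -0.0]
ft_force: [1.3, 0.1, 0.2]
gripper_width: 0.0852
gripper_force: 0.0
```

>>> {"op": "servo_tool", "data": {"steps": [[[-0.6,-3.8,0,0,8.5],[-0.6,-3.8,0,0,8.5],[-0.6,-3.8,0,0,8.5],[-0.6,-3.8,0,0,8.5],[-0.6,-3.8,0,0,8.5],[-0.6,-3.8,0,0,7],[-0.6,-3.8,0,0,7],[-0.6,-3.8,0,0,6],[-0.6,-3.8,0,0,5],[-0.6,-3.8,0,0,5]]]}}

```text
clock: 1.77
ee_pos: [0.4125, 0.0069, 0.2974]
orientation: [-0.074, 0.997, 0.0, 0.0]
ft_force: [1.2, 1.4, -0.0]
gripper_width: 0.0553
gripper_force: 0.0
```

>>> {"op": "servo_tool", "data": {"steps": [[[-0.5,-3.5,0,0,4],[-0.5,-3.5,0,0,4],[-0.5,-2.5,0,0,4],[0,0,0,0,4]]]}}

```text
clock: 2.1
ee_pos: [0.4419, -0.088, 0.2974]
orientation: [-0.07, 0.998, -0.001, 0.0]
ft_force: [-0.7, 1.4, 0.1]
gripper_width: 0.0402
gripper_force: 0.0
```

Run:
```python
from h import *
from station import ctrl, eyes
o=ctrl.get_obs();print(o['clock'],o['ee_pos'],o['orientation'],o['gripper_width'],o['joint_pos'].round(2))
ims=[]
for n in("wrist","top"):
    c=eyes.calibration(n);im=eyes.capture(n)[:,:,::-1];cv2.imwrite(f"pics/{n}1.png",im)
    print(n,proj(c,[.4795,-.087,.112]).round(),proj(c,[.446,-.1225,.106]).round())
    np.save(f'pics/{n}1.npy',c['world_to_cam'])
```

```text
2.1 [ 0.4419354  -0.08796495  0.29736505] [-7.04375271e-02  9.97515742e-01 -9.26889490e-04  1.98547040e-04] 0.04019370620416399 [-0.42  0.    0.52  1.87 -0.    1.27  1.81]
wrist [319. 244.] [285. 201.]
top [428. 243.] [439. 254.]
```

View pics/wrist1.png

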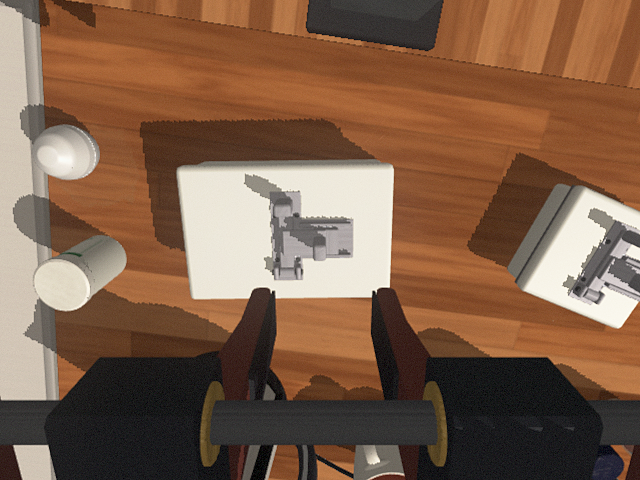

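The wrist view shows the large caddy below. The lid corners are near (178,168), (393,164), (391,297) and (191,298), the tab grip top is near (319,240), and the lever grip top is near (286,197).

Run:
```python
from h import *
from station import eyes,ctrl
c=eyes.calibration('wrist');c['world_to_cam']=np.load('pics/wrist1.npy')
im=cv2.imread('pics/wrist1.png');hsv=cv2.cvtColor(im,cv2.COLOR_BGR2HSV)
m=((hsv[...,2]>190)&(hsv[...,1]<50)).astype(np.uint8);z=np.zeros_like(m);z[150:310,165:405]=m[150:310,165:405]
cs,_=cv2.findContours(z,cv2.RETR_EXTERNAL,2);k=cv2.convexHull(max(cs,key=cv2.contourArea))[:,0]
w=np.array([ray(c,*p,.078)[:2] for p in k],np.float32);print('rect',cv2.minAreaRect(w))
P={}
for p in((178,168),(393,164),(391,297),(191,298)):print(p,ray(c,*p,.078)[:2].round(4))
print('tabtop',ray(c,319,240,.124)[:2],'levtop',ray(c,286,197,.118)[:2])
print(ctrl.get_obs()['ee_pos'])
cv2.imwrite('pics/w1crop.png',cv2.resize(im[160:310,230:390],None,fx=4,fy=4,interpolation=2))
```

```text
rect ((0.4861888289451599, -0.11781702935695648), (0.13432808220386505, 0.20489506423473358), 8.806490898132324)
(178, 168) [ 0.4348 -0.2284]
(393, 164) [ 0.4025 -0.0277]
(391, 297) [ 0.5376 -0.0039]
(191, 298) [ 0.5681 -0.2097]
tabtop [ 0.47232666 -0.08792513] levtop [ 0.43940522 -0.12155979]
[ 0.44119904 -0.08330542  0.29698756]
```

View pics/w1crop.png

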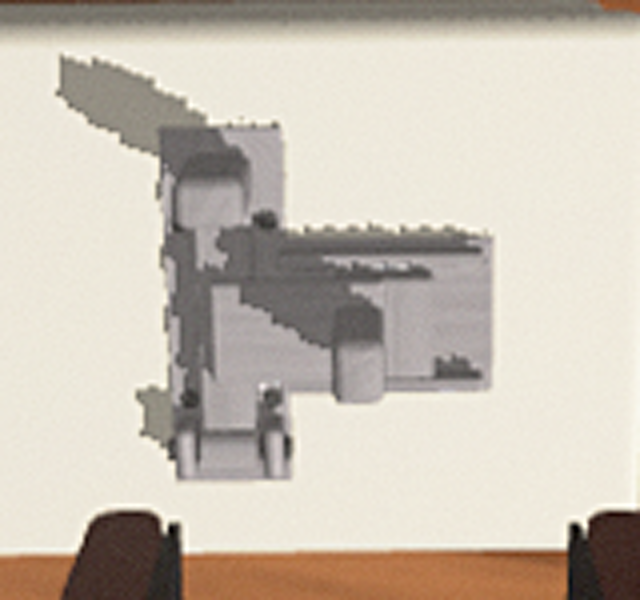

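In the crop, the light tops of the grips have centres at about (359,373) for the tab and (210,202) for the lever. In full-image pixels that is (319.8,253.3) and (282.5,210.5).

Run:
```python
from h import *
from station import eyes,ctrl
from scipy.spatial.transform import Rotation as Ro
c=eyes.calibration('wrist');c['world_to_cam']=np.load('pics/wrist1.npy')
W=c['world_to_cam'];print('cam',-W[:3,:3].T@W[:3,3])
T=ray(c,319.8,253.3,.124);L=ray(c,282.5,210.5,.118);print('tab',T,'lev',L)
yaw=np.deg2rad(8.7);R=np.array([[np.cos(yaw),-np.sin(yaw)],[np.sin(yaw),np.cos(yaw)]])
print('in caddy axes, T-L:',R.T@(T-L)[:2],'T-ctr',R.T@(T[:2]-[.4855,-.1177]))
o=ctrl.get_obs();A=Ro.from_quat(o['orientation']);print('tool yaw',A.as_matrix()[:,:2].round(4).tolist(),o['ee_pos'])
print('tool shift to tab, tcp at z .098:',A.inv().apply(np.array([*T[:2],.098])-o['ee_pos'])*100)
```

```text
cam [ 0.35988131 -0.09923602  0.484028  ]
tab [ 0.48453494 -0.08551114  0.124     ] lev [ 0.45181616 -0.12322439  0.118     ]
in caddy axes, T-L: [0.03804685 0.03233026] T-ctr [0.00391495 0.03196447]
tool yaw [[-0.9894, -0.1449], [-0.1449, 0.9894], [0.001, 0.0001]] [ 0.44119904 -0.08330542  0.29698756]
tool shift to tab, tcp at z .098: [-4.27492585 -0.84838433 19.89458185]
```

>>> {"op": "servo_tool", "data": {"steps": [[[-2.2,-0.45,2,0,4],[-2.1,-0.4,3,0,4],[0,0,3,0,4],[0,0,3,0,4],[0,0,3,0,4],[0,0,2,0,4],[0,0,0,0,4],[0,0,0,0,4]]]}}

```text
clock: 2.87
ee_pos: [0.4845, -0.0836, 0.1369]
orientation: [-0.075, 0.997, 0.0, -0.001]
ft_force: [-0.2, -0.3, 0.6]
gripper_width: 0.0397
gripper_force: 0.0
```

Run:
```python
from h import *
from station import eyes,ctrl
c=eyes.calibration('wrist');print(proj(c,[.4845,-.0855,.124]),ctrl.get_obs()['ee_pos'])
im=eyes.capture('wrist')[:,:,::-1];cv2.imwrite('pics/w2.png',im)
```

```text
[319.67351825 277.90094958] [ 0.48453279 -0.08357862  0.13690716]
```

View pics/w2.png

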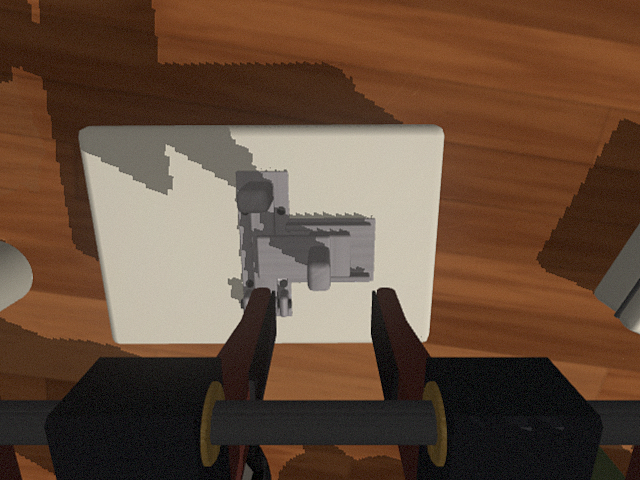

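The tab grip top is at about (319,277), where the projection predicted it, and centred between the fingers. I'll descend and grip.

>>> {"op": "servo_tool", "data": {"steps": [[[0,-0.1,1.5,0,4],[0,-0.1,1.5,0,4],[0,0,0.8,0,4],[0,0,0,0,2],[0,0,0,0,1],[0,0,0,0,0.6],[0,0,0,0,0.6],[0,0,0,0,0.6],[0,0,0,0,0.6]]]}}

```text
clock: 3.67
ee_pos: [0.4859, -0.0869, 0.0998]
orientation: [-0.074, 0.997, 0.0, 0.0]
ft_force: [0.1, 0.7, 0.4]
gripper_width: 0.0072
gripper_force: 0.0
```

Run:
```python
from h import *
from station import eyes,ctrl
o=ctrl.get_obs();print(o['ee_pos'],o['ft_force'])
w=eyes.capture('wrist')[:,:,::-1];c=eyes.calibration('scene');s=eyes.capture('scene')[:,:,::-1]
for p in([.4845,-.0855,.124],[.4845,-.0855,.098],o['ee_pos']):print(proj(c,p).round(1))
print(proj(eyes.calibration('wrist'),o['ee_pos']))
cv2.imwrite('pics/c3.png',np.hstack([cv2.resize(w[120:420,170:470],(400,400),interpolation=2),cv2.resize(s[130:250,330:450],(400,400),interpolation=2)]))
```

```text
[ 0.48586395 -0.08686384  0.0998167 ] [0.06784717 0.69495478 0.40307213]
[392.  183.5]
[391.3 190.6]
[391.2 189.7]
[323.35014219 289.33168844]
```

View pics/c3.png

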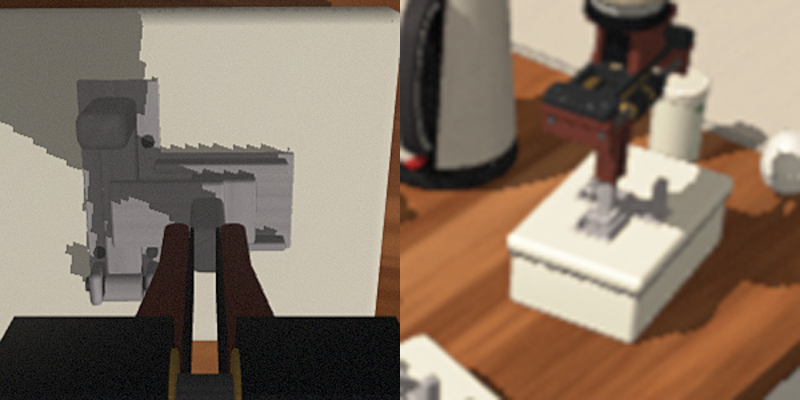

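The left half shows the tab grip in the gap between the fingers, at crop (207,235). The width reads 7 mm with no force, so I'll close further to see whether they're really holding it.

>>> {"op": "servo_tool", "data": {"steps": [[[0,0,0,0,0],[0,0,0,0,0],[0,0,0,0,0]]]}}

```text
clock: 4.02
ee_pos: [0.4856, -0.0869, 0.0993]
orientation: [-0.074, 0.997, 0.0, -0.0]
ft_force: [0.7, -0.8, 0.0]
gripper_width: 0.0004
gripper_force: 0.0
```

Run:
```python
from h import *
from station import eyes,ctrl
o=ctrl.get_obs();print(o['ee_pos'],o['ft_force'],o['gripper_width'],o['gripper_force'])
w=eyes.capture('wrist')[:,:,::-1];cv2.imwrite('pics/c4.png',cv2.resize(w[220:360,240:400],None,fx=4,fy=4,interpolation=2))
```

```text
[ 0.48555525 -0.08687325  0.09930421] [ 0.67188897 -0.7555085   0.01550287] 0.0003949098044137255 0.0
```

View pics/c4.png

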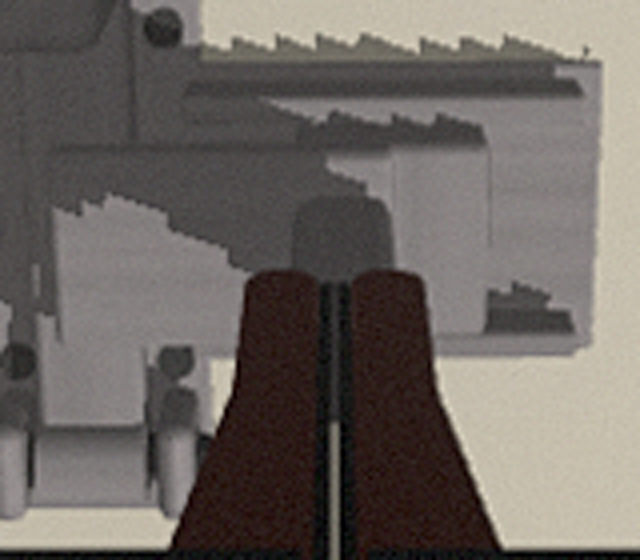

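In this crop the closed fingertips at (335,270) cover the grip, and the scene view also puts the tips at the level of the grip's top. That suggests they are higher than the reported TCP. I'll test this against the first scene picture, where the open fingertips sit near (279,316) and (322,304).

Run:
```python
from h import *
from station import eyes,ctrl
c=eyes.calibration('scene')
for dz in(0,.02):
  for s in(.05,-.05):print(dz,s,proj(c,[.2693+s*.43,.5634+s*.903,.1965+dz]).round(1))
im=cv2.imread('pics/scene0.png')[265:345,240:360]
s=eyes.capture('scene')[:,:,::-1];s=s[140:220,330:450]
cv2.imwrite('pics/c5.png',np.vstack([cv2.resize(x,None,fx=3.7,fy=3.7,interpolation=2) for x in(im,s)]))
# closed-finger tip row in wrist image
cw=eyes.calibration('wrist');o=ctrl.get_obs()['ee_pos']
for dx in(-.01,0,.01):
  for dz in(0,.02):print(dx,dz,proj(cw,o+[dx,0,dz]).round(1))
print('tab top -x,+x edges',proj(cw,[.4765,-.0855,.124]),proj(cw,[.4925,-.0855,.124]),proj(cw,[.4765,-.0855,.094]))
```

```text
0 0.05 [277.4 323.1]
0 -0.05 [321.2 309.6]
0.02 0.05 [276.9 316.5]
0.02 -0.05 [321.2 303. ]
-0.01 0 [326.6 269.4]
-0.01 0.02 [326.9 286.6]
0 0 [323.4 288.8]
0 0.02 [323.4 307.8]
0.01 0 [320.4 307.7]
0.01 0.02 [320.1 328.3]
tab top -x,+x edges [329.95061276 293.73467747] [324.23945147 327.91354621] [329.04211985 267.57654395]
```

View pics/c5.png

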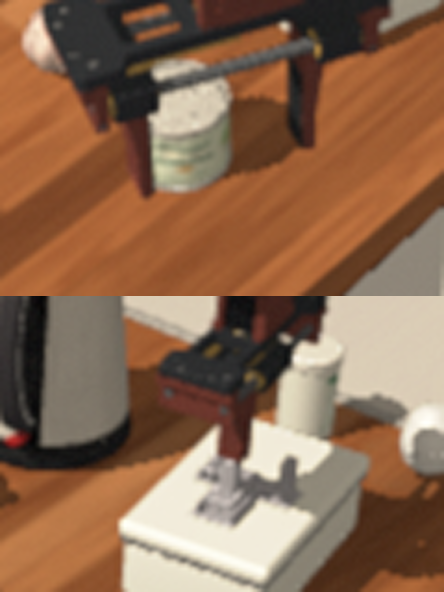

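The open tips in the first scene picture are at about (280,318) and (323,305). That puts the real fingertips about 19 mm above the reported TCP, in all three views. I'll offset z accordingly: raise, open, then descend deeper.

>>> {"op": "servo_tool", "data": {"steps": [[[0,0,-1,0,4],[0,0,0,0,4],[0,0,0,0,4],[0,0,0,0,4],[0,0,0,0,4],[0,0,1,0,4],[0,0,1,0,4],[0,0,0.7,0,4],[0,0,0,0,4]]]}}

```text
clock: 4.87
ee_pos: [0.4841, -0.0867, 0.0802]
orientation: [-0.074, 0.997, 0.0, -0.002]
ft_force: [0.3, -0.1, 0.4]
gripper_width: 0.0401
gripper_force: 0.0
```

>>> {"op": "servo_tool", "data": {"steps": [[[0,0,0,0,2],[0,0,0,0,1],[0,0,0,0,0.6],[0,0,0,0,0.6],[0,0,0,0,0.6],[0,0,0,0,0.6]]]}}

```text
clock: 5.37
ee_pos: [0.4858, -0.0868, 0.0826]
orientation: [-0.074, 0.997, 0.0, 0.0]
ft_force: [-0.1, -0.0, 1.1]
gripper_width: 0.0117
gripper_force: 30.0
```

Gripped: 11.7 mm at 30 N. Now I'll slide the tab.

>>> {"op": "servo_tool", "data": {"steps": [[[0,0.5,0,0,0.6],[0,0.5,0,0,0.6],[0,0.5,0,0,0.6],[0,0.5,0,0,0.6],[0,0.5,0,0,0.6],[0,0.2,0,0,0.6],[0,0.1,0,0,0.6],[0,0,0,0,0.6],[0,0,0,0,0.6]]]}}

```text
clock: 6.12
ee_pos: [0.4815, -0.0589, 0.0826]
orientation: [-0.074, 0.997, 0.0, 0.0]
ft_force: [-1.3, -1.4, 6.4]
gripper_width: 0.0116
gripper_force: 30.0
```

>>> {"op": "servo_tool", "data": {"steps": [[[0,0,0,0,2],[0,0,0,0,3],[0,0,0,0,4],[0,0,-2,0,4],[0,0,-2,0,4],[0,0,0,0,4],[1.9,-3,0,0,4],[2,-2.9,0,0,4],[0,0,0,0,4],[0,0,0,0,4]]]}}

```text
clock: 6.95
ee_pos: [0.4506, -0.1245, 0.122]
orientation: [-0.072, 0.997, 0.0, -0.0]
ft_force: [0.4, 0.7, 0.1]
gripper_width: 0.0401
gripper_force: 0.0
```

Run:
```python
from h import *
from station import eyes,ctrl
c=eyes.calibration('wrist');o=ctrl.get_obs();print(o['ee_pos'],o['gripper_width'])
im=eyes.capture('wrist')[:,:,::-1];cv2.imwrite('pics/w6.png',im)
print('lev top',proj(c,[.4518,-.1232,.118]),'tip mid',proj(c,o['ee_pos']+[0,0,.019]))
```

```text
[ 0.450552   -0.12447296  0.12198465] 0.04005968266729263
lev top [325.64148312 288.15699373] tip mid [323.42644283 306.73607823]
```

View pics/w6.png

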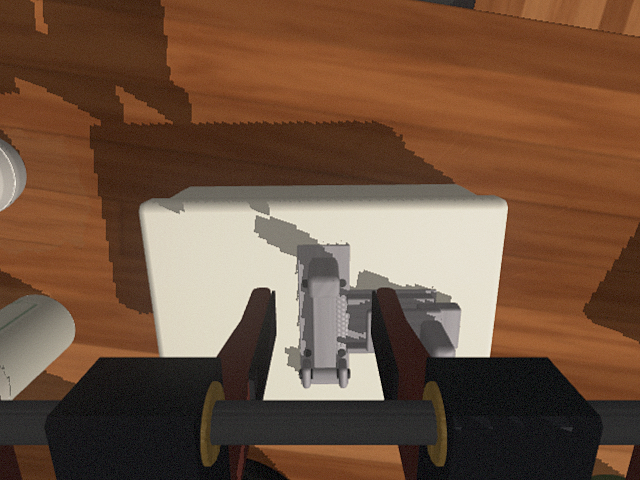

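The tab is now out to the right, with its grip at about (437,335), and the lever is free. The lever grip is at about (323,280), centred between the fingers. I'll descend and grip it.

>>> {"op": "servo_tool", "data": {"steps": [[[0,0.1,1.5,0,3.2],[0,0,1.5,0,3.2],[0,0,1.2,0,3.2],[0,0,0.6,0,3.2],[0,0,0,0,2],[0,0,0,0,1.2],[0,0,0,0,1],[0,0,0,0,1],[0,0,0,0,1]]]}}

```text
clock: 7.75
ee_pos: [0.4523, -0.124, 0.0751]
orientation: [-0.073, 0.997, -0.001, 0.001]
ft_force: [1.7, -6.0, -2.7]
gripper_width: 0.0156
gripper_force: 30.0
```

>>> {"op": "servo_tool", "data": {"steps": [[[-0.25,0,-0.7,0,1],[-0.29,0,-0.65,0,1],[-0.37,0,-0.63,0,1],[-0.42,0,-0.59,0,1],[-0.49,0,-0.54,0,1],[-0.53,0,-0.49,0,1],[-0.58,0,-0.44,0,1],[-0.63,0,-0.37,0,1],[0,0,0,0,1]]]}}

```text
clock: 8.5
ee_pos: [0.487, -0.1187, 0.1194]
orientation: [-0.073, 0.997, -0.001, 0.0]
ft_force: [-2.5, -5.7, 1.2]
gripper_width: 0.0158
gripper_force: 30.0
```

>>> {"op": "servo_tool", "data": {"steps": [[[-0.65,0,-0.31,0,1],[-0.69,0,-0.25,0,1],[-0.71,0,-0.17,0,1],[-0.72,0,-0.11,0,1],[-0.55,0,-0.03,0,1],[-0.54,0,0,0,1],[0,0,0,0,1],[0,0,0,0,1]]]}}

```text
clock: 9.17
ee_pos: [0.5251, -0.1128, 0.1281]
orientation: [-0.073, 0.997, -0.001, 0.0]
ft_force: [-1.4, -4.9, 3.7]
gripper_width: 0.0152
gripper_force: 30.0
```

Still gripped with low forces. I'll release gently, retreat straight up and check.

>>> {"op": "servo_tool", "data": {"steps": [[[0,0,0,0,2],[0,0,0,0,3],[0,0,0,0,4],[0,0,0,0,4],[0,0,-2,0,4],[0,0,-3,0,4],[1,0,-3,0,4],[2,0,-1,0,4],[2,0,0,0,4],[0,0,0,0,4]]]}}

```text
clock: 10.0
ee_pos: [0.4728, -0.1195, 0.218]
orientation: [-0.073, 0.997, 0.001, 0.0]
ft_force: [-0.7, -0.7, -0.5]
gripper_width: 0.04
gripper_force: 0.0
```

Run:
```python
from h import *
from station import eyes,ctrl
print(ctrl.get_obs()['ee_pos'])
w=eyes.capture('wrist')[:,:,::-1];s=eyes.capture('scene')[:,:,::-1]
cv2.imwrite('pics/c7.png',np.hstack([cv2.resize(w[130:380,150:470],(480,375)),cv2.resize(s[130:255,345:450],(315,375),interpolation=2)]))
```

```text
[ 0.47284205 -0.11948613  0.21800897]
```

View pics/c7.png

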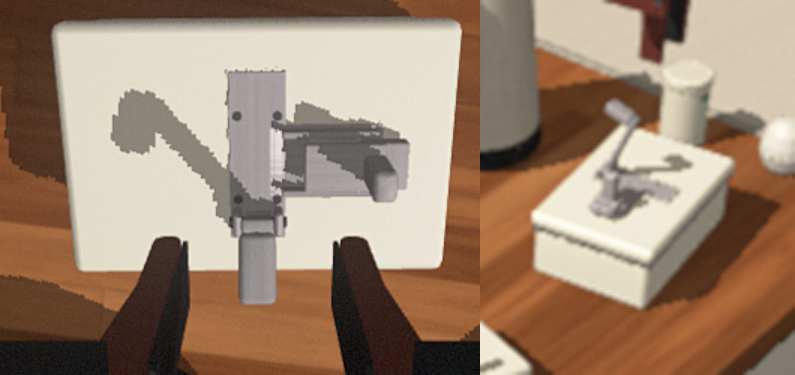

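The wrist crop shows the lever standing up at (257,270) and the tab out at (380,180). The scene crop shows the lever up, with the gripper clear of it. The measured travel, 74 mm along x and 53 mm up, puts the lever at about 1.35 rad.

```bash
python3 -c "
from station import order;print(order.sign_off())"
```

```text
the job is handed in; nothing more can be done
None
```

I slid the large caddy's tab about 28 mm off, lifted its lever to about 1.35 rad, left it standing with the gripper clear, never touched the small caddy, and handed the job in at about 10 s on the robot's clock; no verdict came back.

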